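# Hang the tape dispenser on the sprung balancer hook

### The arm

A 7-joint arm with a two-finger parallel gripper is mounted at the origin on the work surface. World frame = base frame: x ahead of the robot, y to its left, z up, the work surface at z = 0. Lengths are in m, angles in rad, forces in N, time in s.
With the tool pointing down it reaches from about 0.4 to 0.85 m from the base axis. Payload 10.4 kg.
Tool frame: the origin (TCP) lies midway between the tips of the shut fingers; the grasp point (between the pads) lies 19 mm behind it (r.tcp_to_grasp is the z of the grasp point in the tool frame, in m); z points along the fingers, x is the direction in which the jaws open and shut, and the axes are right-handed (so a half turn about z gives the same grasp; the last joint's range is limited). The gripper opens to 87 mm and grips with 3 to 60 N. Pads are 19 mm wide; open, the fingers measure 117 mm over their backs; the gripper's body (75 mm by 190 mm) begins 51 mm behind the grasp point.
Start: joints at [1.311, 0.332, -0.065, 1.46, 0.022, 1.35, -0.088], TCP at [0.147, -0.608, 0.223] pointing down, gripper open.
Joint ranges: [-2.6, 2.6], [-0.5, 2.12], [-1.47, 1.34], [0.16, 2.42], [-1.27, 4.41], [0.06, 2.06], [-2.6, 2.6]. Speed limits (rad/s): [2.22, 2.22, 2.79, 2.79, 3.14, 3.14, 3.14].

### API

Orientations are given as a unit quaternion [x, y, z, w].
In Python, from bench import r, camera, close_job gives the robot as it stands. The module is installed in compiled form; this text tells all that it offers.
- The arm moves only by the shell command python3 -m crank 'ROWS' [FORCE]. ROWS is JSON, a list of rows, each an object of numbers: "x", "y", "z": the shift along the tool's x, y, z scaled (see below); "ax", "ay", "az": the turn, a rotation vector about the tool's x, y, z scaled (see below); "claw": the closure, from -1 (fully open) to 1 (shut), so that 0 is half open. A call has exactly 5 rows; each row is the pose to reach, as a shift and turn from the pose commanded when the call began, along the tool's axes at that moment; what a row does not reach only later rows make up. The controller multiplies each number of a shift by 1 m and each number of a turn by 2 rad. A row lasts 1/12 s, in which the tool goes at most 41.7 mm and 7.16 degrees, less where a joint would pass 70% of its speed; a pose out of reach is approached as far as the arm can. A call with a number of a shift or a turn outside -1 to 1 is refused whole. A call with a gripper value outside its range is refused whole. The fingers move at their own pace and stop on an object; FORCE is the grip in N (left out, the last holds). Time passes only in rows, so rows that repeat a pose let the fingers close, or fill a call up. It gives the time, the measured TCP pose, the force and the opening at its end, in the units of the state.
- r.read_state(): the state, without advancing time (a new reading comes with each control period).
- camera(name): name is "scene" or "side" or "wrist"; returns a dict with "color" (400x640x3 uint8, blue, green, red), "fx", "fy", "cx", "cy" (pixels), "eye" and "orientation" of the camera in the world. Camera axes: x right, y down, z forward; pixel columns grow to the right and rows downward; lengths in m; the calibration is good to about 2 mm. A picture is of the moment at which its call begins. There is no depth.
- close_job(): hands the job in, once; it reports no verdict.
The state is a dict: "time": time; "joint_positions": joint angles; "joint_vel": joint speeds; "joint_torque": joint torques, N m; "ee_pos": TCP position; "eef_rot": TCP orientation; "ft_force": force on the tool from outside, world axes, zero at the start; "torque": the same for the moment, N m; "width": finger opening in m.
Only numpy, scipy, OpenCV 4.12 (cv2) and the standard library are available. Lean on these libraries where they do the work, as an engineer would, in place of code of your own. Each camera call takes 0.05 s, during which the arm holds its last target. There are 200 camera calls.

### The job

Hang the packing tape dispenser on the sprung hook: take the hook by its black grip, pull it down against its spring, feel its tip gently in under the dispenser's wire bail until the bail wire is inside the hook, then let the hook up slowly, hand on the grip, so that it lifts the dispenser out of its cradle and up to the hook's top stop, and leave it hanging there at rest. Never press the hook hard against the bail, never let the hook fly up, do not touch the dispenser with the hand, and leave the other things on the bench where they are.

Things in the scene. Friction and masses are not known exactly. Their poses are not given: they have to be found in the camera images.
- hanger: Arm end of a sprung balancer: black grip on top, arm reaching 170 mm along +x to a beam, and under it a cross bar (140 mm along y, underside z 52 mm) on which the hook is clamped. z up, y the way it rolls. Origin: straight below the grip, level with the top of the hook's throat floor. The hook sits at an unreported place up to 40 mm to +y or -y of this origin: look or feel for it. It cannot turn.
- trolley (a joint): Sideways position of the hanger, m: 0 to 0.34, growing along the hanger's +y. Rolls freely apart from about 1 N of friction. The hook itself (moves with the hanger): J of 8 mm steel bar, open to +y. From its own throat centre: shank y -15 to -7 mm, throat (14 mm inside) y -7 to 7, upturned tip y 7 to 16 with its top at z 18, underside z -8 mm from the hanger's origin.
- hanger_grip (a point): Middle of the black grip block: 44 mm along the hanger's x, 24 mm along y, 46 mm tall (23 mm above and below this point), 101 mm straight above the hanger's origin. Grip it from above across its y faces.
- carriage (a joint): How far the hook is pulled down, m: 0 at the top stop, 0.125 at the bottom stop. A spring pulls it up with about 9.5 N net at the top and 12.5 N at the bottom; let go, it flies up.
- dispenser: Grey steel tape dispenser, 0.3 to 0.6 kg, standing in the cradle. Body 100 x 56 mm, 80 mm tall to the top of its tape roll; black handle towards -x (to 115 mm), cutter towards +x (to 82 mm). Origin: centre of its underside; z up, x along its length, within 0.1 rad of the hanger's x. At the start its origin is within 6 mm of the vertical plane in which the hook rolls. It rocks a few mm in the cradle.
- crest (a point): Wire centre of the level crest of the dispenser's fixed wire bail, 136 mm above the dispenser's origin: 6 mm wire running along the dispenser's x, legs at x -42 and 42 mm down to the body. The hook goes in below it, moving along the hanger's +y, tip first, until the wire meets the shank.
- cradle: Fixed grey plastic cradle on the bench; origin: centre of its underside on the bench. Base plate 150 x 100 x 8 mm; the dispenser stands on the plate, 8 mm above the origin, between two side cheeks at y = -32 and +32 whose tops are 68 mm above the origin, and low end stops. About 1 mm of play each side.
- tin_a: Red and yellow tin, 70 x 70 x 75 mm tall; origin centre of underside. Leave it alone.
- tin_b: Red and yellow tin, 60 x 60 x 70 mm tall; origin centre of underside. Leave it alone.
- tape_roll: Brown tape roll lying flat, 90 mm across, 48 mm tall; origin centre of underside. Leave it alone.
- tape_roll2: White tape roll lying flat, 90 mm across, 24 mm tall; origin centre of underside. Leave it alone.
- carton: Small cardboard carton, 120 x 90 x 60 mm tall; origin centre of underside. Leave it alone.
- marker: Black marker pen lying down, 130 x 13 x 13 mm; origin centre of underside. Leave it alone.
- notepad: White notepad, 100 x 70 x 14 mm; origin centre of underside. Leave it alone.
Not all that is in view belongs to the job. What is shaped like the cradle but blue or turquoise is not meant.

How it is judged:
By the outcome, as a careful person would: the job done as asked, in the order asked, and still so for the second after the job is handed in, with the robot touching nothing.
It also fails if it takes over 61 s, if anything falls off the work surface, if the arm or the gripper's body presses on something with over 40 N, if the wrist force passes 120 N, or if a joint passes its speed limit or range.

## Working session

There is one attempt and no reset: what is moved stays moved. The work goes in short steps, Python scripts to look and compute and a shell command to move; the robot and the scene stay as the last step left them, time stands still between calls to the robot, and variables do not carry over. Pictures are saved under pics/ and viewed, about 8 in all and at most 12, crops included, and the job is handed in when it is done.

```bash
mkdir -p pics; ls; cat > h.py <<'E'
from bench import r,camera
import numpy as np,cv2
from scipy.spatial.transform import Rotation as R
def ray(c,u,v):
    d=R.from_quat(c["orientation"]).apply([(u-c["cx"])/c["fx"],(v-c["cy"])/c["fy"],1]); return np.array(c["eye"]),d/np.linalg.norm(d)
def onz(c,u,v,z):
    e,d=ray(c,u,v); return e+d*(z-e[2])/d[2]
def tri(c1,p1,c2,p2):
    e1,d1=ray(c1,*p1);e2,d2=ray(c2,*p2)
    A=np.stack([d1,-d2],1); s=np.linalg.lstsq(A,e2-e1,rcond=None)[0]
    a=e1+s[0]*d1;b=e2+s[1]*d2; return (a+b)/2,np.linalg.norm(a-b)
def proj(c,p):
    q=R.from_quat(c["orientation"]).inv().apply(np.array(p)-c["eye"]); return c["fx"]*q[0]/q[2]+c["cx"],c["fy"]*q[1]/q[2]+c["cy"]
E
python3 - <<'E'
from h import *
import pickle
d={}
for n in("scene","side","wrist"):
    c=camera(n);d[n]=c;cv2.imwrite(f"pics/{n}0.png",c["color"]);print(n,c["eye"],c["orientation"],c["fx"],c["cx"],c["cy"])
pickle.dump(d,open("c0.pkl","wb"))
s=r.read_state();print(s,r.tcp_to_grasp)
cv2.imwrite("pics/both0.png",np.vstack([d["scene"]["color"],d["side"]["color"]])[:, :])
E
```

```text
pics
scene [ 0.94527237 -0.34474673  1.01072879] [ 0.86916659  0.39473663 -0.12232339 -0.27160525] 361.0874011123868 326.4899444176042 196.78980414085154
side [ 0.26633432 -0.70525725  0.82138929] [ 0.88584209 -0.17753305  0.07857216 -0.42141692] 398.88049600429514 323.2729967290541 195.95912126502174
wrist [ 0.21803391 -0.59024157  0.38398534] [ 0.77849119 -0.61307109 -0.08393097  0.10512325] 291.8503618423877 315.9605832096717 195.7272040573533
{'time': 0.15, 'joint_positions': array([ 1.31137995,  0.33272195, -0.06465463,  1.46069669,  0.0216098 ,
        1.34992383, -0.08848807]), 'joint_vel': array([-1.92265677e-04, -2.62755993e-03,  1.18991996e-03, -2.24273099e-03,
        6.03145527e-05, -1.31980533e-03,  1.16569467e-03]), 'joint_torque': array([ 1.38689153e-03, -6.23631835e+01,  2.50604464e-02, -3.90146399e+01,
       -6.13379921e-02,  3.70948773e-02,  5.97168446e-05]), 'ee_pos': array([ 0.14653592, -0.60729317,  0.22196426]), 'eef_rot': array([ 7.85683169e-01, -6.18628871e-01, -4.34745863e-04, -2.98483723e-04]), 'ft_force': array([ 0.42638926,  0.361657  , -0.02221489]), 'torque': array([-0.0372299 ,  0.01164714,  0.03405635]), 'width': 0.08699916041228901} -0.0187
```

View pics/scene0.png

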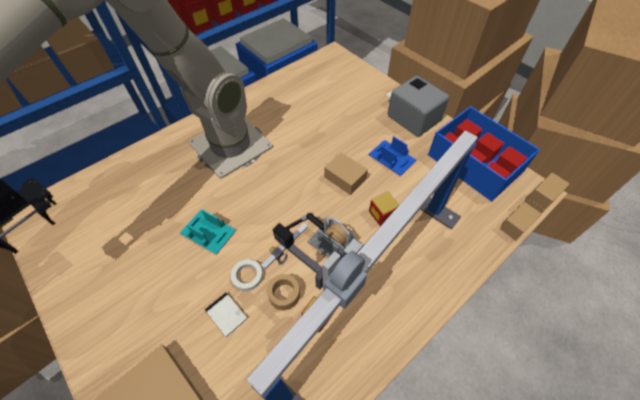

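View pics/side0.png

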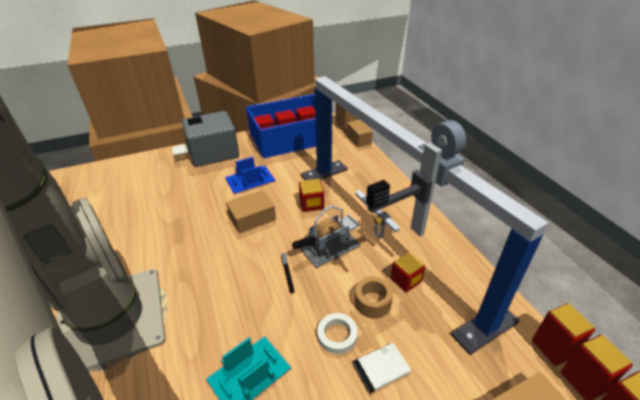

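Scene: black grip at about (284,236), dispenser with bail at about (330,235), teal cradle decoy at (208,231), blue cradle decoy at (393,155). Side: grip at (378,190), dispenser in grey cradle at (330,235), decoys at (250,370) and (249,176). The grey cradle is the one that is meant. One close crop of both to check.

```bash
python3 - <<'E'
from h import *
import pickle
d=pickle.load(open("c0.pkl","rb"))
a=d["scene"]["color"][200:300,260:390];b=d["side"]["color"][165:270,280:410]
f=lambda i:cv2.resize(i,(780,390 if 0 else int(i.shape[0]*6)),interpolation=cv2.INTER_CUBIC)
cv2.imwrite("pics/cropA.png",cv2.resize(f(a),(780,600)));cv2.imwrite("pics/cropB.png",cv2.resize(b,(743,600),interpolation=cv2.INTER_CUBIC))
E
```

```text
(no output)
```

View pics/cropA.png

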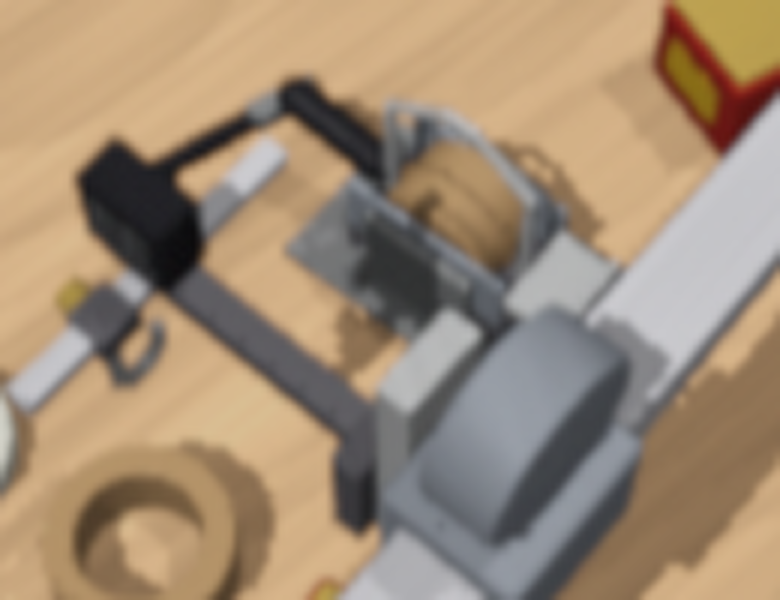

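View pics/cropB.png

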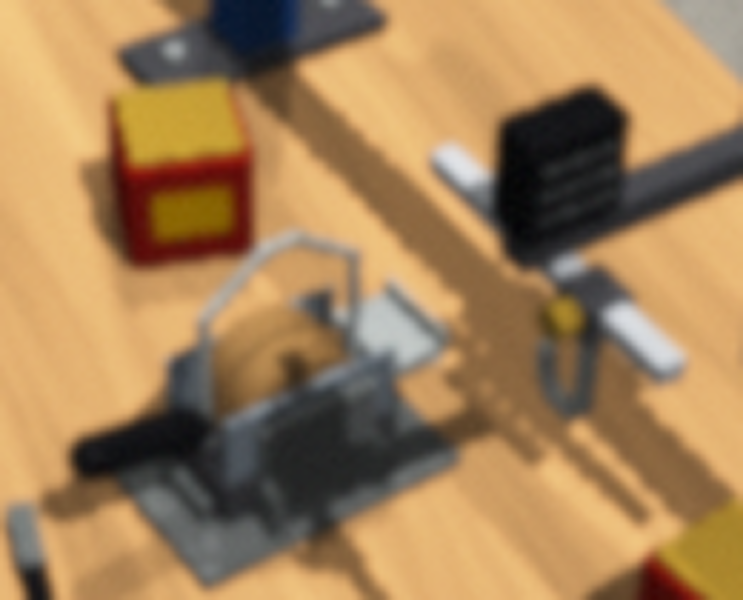

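Crops: grip block in scene crop at (140,210), hook under its clamp with tip towards +y (up-right, towards the dispenser); side crop shows grip at (560,175), hook at (568,390) with tip on the left, bail crest near (295,238). The grey cradle holds the dispenser. Now measure.

```bash
python3 - <<'E'
from h import *
import pickle
d=pickle.load(open("c0.pkl","rb"))
A,B=d["scene"],d["side"]
def blob(c,box):
    x0,y0,x1,y1=box;m=(c["color"].max(2)<50).astype(np.uint8);k=np.zeros_like(m);k[y0:y1,x0:x1]=m[y0:y1,x0:x1]
    k=cv2.morphologyEx(k,cv2.MORPH_OPEN,np.ones((5,5)))
    n,l,s,ce=cv2.connectedComponentsWithStats(k);i=1+s[1:,4].argmax();return ce[i],s[i]
ga,sa=blob(A,(268,218,300,252));gb,sb=blob(B,(362,175,395,215))
print(ga,sa,gb,sb);g,e=tri(A,ga,B,gb);print("grip",g,e)
a=lambda u,v:(260+u/6,200+v/6)
b=lambda u,v:(280+u/5.715,165+v/5.715)
# beam direction from scene top rail (same height) ; hook
for n,p,q in[("hookbottom",(125,380),(570,412)),("tip",(158,325),(545,345)),("clamp",(105,310),(585,290)),("barNear",(20,395),(670,365)),("barFar",(275,150),(445,155)),("crossjoint",(355,450),(790,90)),("bailR",(560,225),(355,255)),("bailL",(390,105),(205,325)),("bailTop",(470,130),(295,238)),("handleEnd",(295,90),(85,460)),("yknob",(72,292),(562,318))]:
    print(n,*[np.round(x,4) for x in tri(A,a(*p),B,b(*q))])
# rail edges
pA=[onz(A,u,v,0.0) for u,v in[(265,385),(470,140)]]
print(r.read_state()["ee_pos"])
W=d["wrist"];s=r.read_state();T=R.from_quat(s["eef_rot"])
print("cam in tool",T.inv().apply(np.array(W["eye"])-s["ee_pos"]),(T.inv()*R.from_quat(W["orientation"])).as_rotvec(), "tool x,y",T.apply([1,0,0]),T.apply([0,1,0]))
E
```

```text
[283.95703125 235.50390625] [275 226  18  21 256] [377.27122153 195.41821946] [367 182  21  28 483]
grip [ 0.59980547 -0.16504421  0.3115112 ] 0.0033634977046022013
hookbottom [ 0.6035 -0.1886  0.211 ] 0.0009
tip [ 0.6015 -0.1687  0.2294] 0.0003
clamp [ 0.603  -0.1896  0.2739] 0.0002
barNear [ 0.6107 -0.2342  0.2742] 0.0014
barFar [ 0.5916 -0.0985  0.2729] 0.0016
crossjoint [ 0.7116 -0.1568  0.3031] 0.0141
bailR [0.6244 0.0412 0.0945] 0.0066
bailL [0.5318 0.0129 0.1109] 0.0035
bailTop [0.58   0.0205 0.1408] 0.0027
handleEnd [0.4676 0.0037 0.0571] 0.0029
yknob [ 0.5891 -0.1956  0.2719] 0.0032
[ 0.14653592 -0.60729317  0.22196426]
cam in tool [ 2.69133755e-05 -7.34917706e-02 -1.62026256e-01] [-0.26978045 -0.00078124  0.00030747] tool x,y [ 0.23459626 -0.97209232 -0.00105245] [-9.72092843e-01 -2.34596463e-01  6.88654090e-05]
```

```bash
python3 -m crank '[{"z":-0.04,"claw":-1},{"z":-0.08,"claw":-1},{"z":-0.12,"claw":-1},{"z":-0.16,"az":0.025,"claw":-1},{"z":-0.2,"az":0.049,"claw":-1}]' 20
```

```text
schema error: expected keys x, y, z, ax, ay, az, claw
```

```bash
python3 -m crank '[{"x":0,"y":0,"z":-0.04,"ax":0,"ay":0,"az":0,"claw":-1},{"x":0,"y":0,"z":-0.08,"ax":0,"ay":0,"az":0,"claw":-1},{"x":0,"y":0,"z":-0.12,"ax":0,"ay":0,"az":0,"claw":-1},{"x":0,"y":0,"z":-0.16,"ax":0,"ay":0,"az":0.025,"claw":-1},{"x":0,"y":0,"z":-0.2,"ax":0,"ay":0,"az":0.049,"claw":-1}]' 20
```

```text
time: 0.57
ee_pos: [0.1464, -0.607, 0.4245]
eef_rot: [0.754, -0.657, -0.0, -0.0]
ft_force: [-0.0, -0.2, -0.6]
width: 0.0868
```

```bash
python3 -m crank '[{"x":-0.019,"y":-0.0255,"z":0,"ax":0,"ay":0,"az":0,"claw":-1},{"x":-0.038,"y":-0.051,"z":0,"ax":0,"ay":0,"az":0,"claw":-1},{"x":-0.056,"y":-0.0765,"z":0,"ax":0,"ay":0,"az":0,"claw":-1},{"x":-0.075,"y":-0.102,"z":0,"ax":0,"ay":0,"az":0,"claw":-1},{"x":-0.094,"y":-0.1275,"z":0,"ax":0,"ay":0,"az":0,"claw":-1}]' && python3 -m crank '[{"x":-0.019,"y":-0.0255,"z":0,"ax":0,"ay":0,"az":0,"claw":-1},{"x":-0.038,"y":-0.051,"z":0,"ax":0,"ay":0,"az":0,"claw":-1},{"x":-0.056,"y":-0.0765,"z":0,"ax":0,"ay":0,"az":0,"claw":-1},{"x":-0.075,"y":-0.102,"z":0,"ax":0,"ay":0,"az":0,"claw":-1},{"x":-0.094,"y":-0.1275,"z":0,"ax":0,"ay":0,"az":0,"claw":-1}]' && python3 -m crank '[{"x":-0.019,"y":-0.0255,"z":0,"ax":0,"ay":0,"az":0,"claw":-1},{"x":-0.038,"y":-0.051,"z":0,"ax":0,"ay":0,"az":0,"claw":-1},{"x":-0.056,"y":-0.0765,"z":0,"ax":0,"ay":0,"az":0,"claw":-1},{"x":-0.075,"y":-0.102,"z":0,"ax":0,"ay":0,"az":0,"claw":-1},{"x":-0.094,"y":-0.1275,"z":0,"ax":0,"ay":0,"az":0,"claw":-1}]'
python3 - <<'E'
from h import *
import pickle
c=camera("wrist");pickle.dump(c,open("w1.pkl","wb"));cv2.imwrite("pics/w1.png",c["color"]);print(c["eye"])
E
```

```text
time: 0.98
ee_pos: [0.2608, -0.4956, 0.4223]
eef_rot: [0.754, -0.656, -0.0, 0.0]
ft_force: [0.7, -0.1, 0.1]
width: 0.0873
time: 1.4
ee_pos: [0.374, -0.3848, 0.4224]
eef_rot: [0.754, -0.656, -0.0, 0.0]
ft_force: [0.2, -0.9, 0.7]
width: 0.0874
time: 1.82
ee_pos: [0.4872, -0.2741, 0.4224]
eef_rot: [0.754, -0.656, -0.0, 0.0]
ft_force: [-0.3, -0.2, 0.3]
width: 0.0868
[ 0.56004695 -0.26402778  0.58456437]
```

View pics/w1.png

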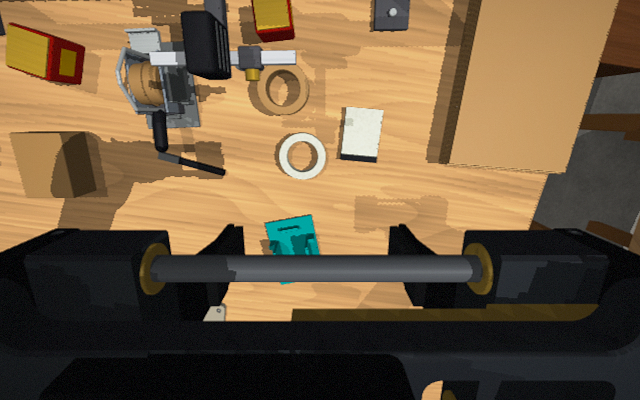

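Wrist view: grip at (205,40), bar level from (152,58) to (295,58), so the yaw is right; clamp at (249,58); bail around (140,60), handle (160,130).

```bash
python3 - <<'E'
from h import *
import pickle
W=pickle.load(open("w1.pkl","rb"));d=pickle.load(open("c0.pkl","rb"));A,B=d["scene"],d["side"]
a=lambda u,v:(260+u/6,200+v/6)
b=lambda u,v:(280+u/5.715,165+v/5.715)
for n,w,p,q in[("near",(295,58),(20,395),(670,365)),("far",(152,58),(275,150),(445,155)),("clamp",(249,58),(105,310),(585,290))]:
    print(n,tri(W,w,A,a(*p)),tri(W,w,B,b(*q)))
cv2.imwrite("pics/w1c.png",cv2.resize(W["color"][0:160,90:310],(770,560),interpolation=cv2.INTER_CUBIC))
E
```

```text
near (array([ 0.6103448 , -0.23496708,  0.27451399]), np.float64(0.002522562087730364)) (array([ 0.60999355, -0.2363337 ,  0.27574642]), np.float64(1.552338916653031e-05))
far (array([ 0.59117013, -0.09772915,  0.273441  ]), np.float64(0.0004045575606370417)) (array([ 0.59195   , -0.09732703,  0.27173833]), np.float64(0.0018829119870824003))
clamp (array([ 0.6039076 , -0.19101542,  0.27533393]), np.float64(0.0018978522598300208)) (array([ 0.60303964, -0.19137798,  0.27525748]), np.float64(0.002128160096760127))
```

View pics/w1c.png

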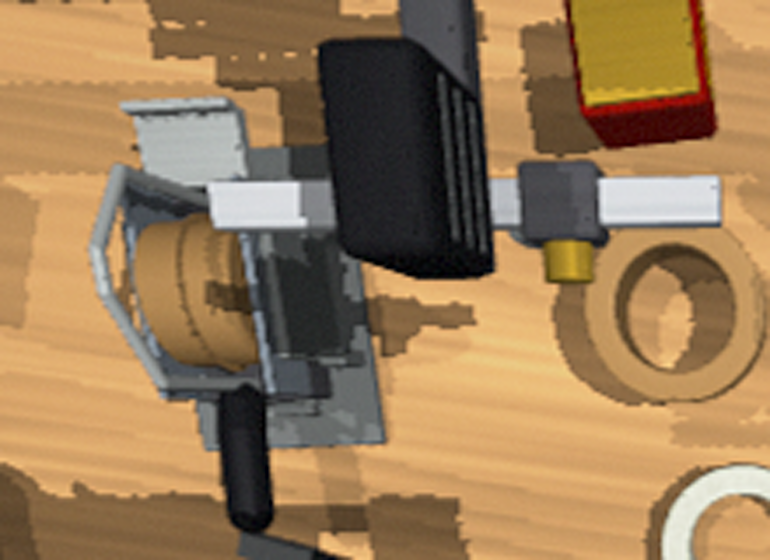

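```bash
python3 -m crank '[{"x":-0.018,"y":-0.0254,"z":0,"ax":0,"ay":0,"az":0,"claw":-1},{"x":-0.0365,"y":-0.051,"z":0,"ax":0,"ay":0,"az":0,"claw":-1},{"x":-0.055,"y":-0.0763,"z":0,"ax":0,"ay":0,"az":0,"claw":-1},{"x":-0.073,"y":-0.1018,"z":0,"ax":0,"ay":0,"az":0,"claw":-1},{"x":-0.0916,"y":-0.1272,"z":0,"ax":0,"ay":0,"az":0,"claw":-1}]' && python3 - <<'E'
from h import *
import pickle
d=pickle.load(open("c0.pkl","rb"));W=pickle.load(open("w1.pkl","rb"))
f=lambda u,v:(90+u/3.5,v/3.5)
b=lambda u,v:(280+u/5.715,165+v/5.715)
for n,p in(("e1",(97,245)),("e2",(103,290)),("leg1",(125,165)),("leg2",(165,385))): print(n,onz(W,*f(*p),0.144))
print("crest tri",tri(W,f(100,268),d["side"],b(295,238)))
c=camera("wrist");pickle.dump(c,open("w2.pkl","wb"));cv2.imwrite("pics/w2.png",c["color"]);print(c["eye"])
for p in[(0.5787,0.021,.144),(.6007,-.166,.339)]: print(proj(c,p))
E
```

```text
time: 2.28
ee_pos: [0.6005, -0.1663, 0.4223]
eef_rot: [0.754, -0.657, -0.0, 0.0]
ft_force: [0.4, -0.1, 0.1]
width: 0.087
e1 [0.58185176 0.01949414 0.144     ]
e2 [0.56505486 0.01779642 0.144     ]
leg1 [0.61291417 0.00738868 0.144     ]
leg2 [ 0.53116358 -0.00615206  0.144     ]
crest tri (array([0.57493618, 0.0123257 , 0.14979622]), np.float64(0.005730571815842519))
[ 0.67332958 -0.15617187  0.58443485]
(np.float64(191.96032489799663), np.float64(162.3132695141228))
(np.float64(315.83639929973805), np.float64(201.5530801846988))
```

View pics/w2.png

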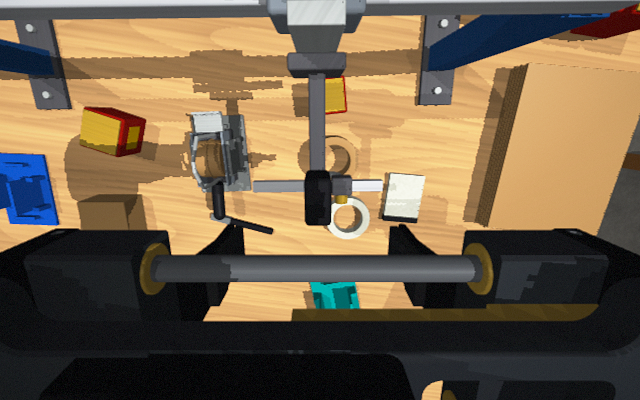

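Wrist view from above: grip at (318,190) centred between the fingers; bail crest near (190,160), clear. Descend and grip.

```bash
python3 -m crank '[{"x":0,"y":0,"z":0.026,"ax":0,"ay":0,"az":0,"claw":-1},{"x":0,"y":0,"z":0.052,"ax":0,"ay":0,"az":0,"claw":-1},{"x":0,"y":0,"z":0.078,"ax":0,"ay":0,"az":0,"claw":-1},{"x":0,"y":0,"z":0.104,"ax":0,"ay":0,"az":0,"claw":-1},{"x":0,"y":0,"z":0.122,"ax":0,"ay":0,"az":0,"claw":-1}]' 45 && python3 -m crank '[{"x":0,"y":0,"z":0,"ax":0,"ay":0,"az":0,"claw":-0.5},{"x":0,"y":0,"z":0,"ax":0,"ay":0,"az":0,"claw":0},{"x":0,"y":0,"z":0,"ax":0,"ay":0,"az":0,"claw":0.3},{"x":0,"y":0,"z":0,"ax":0,"ay":0,"az":0,"claw":0.5},{"x":0,"y":0,"z":0,"ax":0,"ay":0,"az":0,"claw":0.8}]' 45 && python3 -m crank '[{"x":0,"y":0,"z":0,"ax":0,"ay":0,"az":0,"claw":1},{"x":0,"y":0,"z":0,"ax":0,"ay":0,"az":0,"claw":1},{"x":0,"y":0,"z":0,"ax":0,"ay":0,"az":0,"claw":1},{"x":0,"y":0,"z":0,"ax":0,"ay":0,"az":0,"claw":1},{"x":0,"y":0,"z":0,"ax":0,"ay":0,"az":0,"claw":1}]' 45
python3 - <<'E'
from h import *
c=camera("side");a=c["color"][150:260,290:440];cv2.imwrite("pics/s1.png",cv2.resize(a,(795,583),interpolation=cv2.INTER_CUBIC))
E
```

```text
time: 2.75
ee_pos: [0.5988, -0.1672, 0.2977]
eef_rot: [0.754, -0.656, -0.001, 0.001]
ft_force: [0.3, -0.3, -0.3]
width: 0.0872
time: 3.17
ee_pos: [0.6003, -0.1671, 0.302]
eef_rot: [0.754, -0.656, 0.001, -0.0]
ft_force: [0.1, 0.3, -0.4]
width: 0.0619
time: 3.58
ee_pos: [0.5997, -0.167, 0.3006]
eef_rot: [0.754, -0.656, 0.0, 0.0]
ft_force: [-0.2, -1.1, 0.3]
width: 0.0284
```

View pics/s1.png

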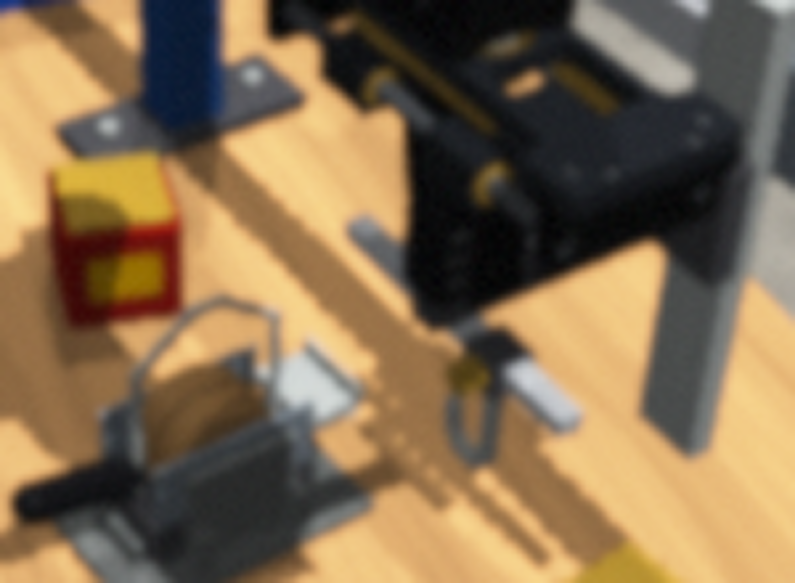

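Side crop: fingers straddle the grip, hook at (470,430), bail crest near (215,300). Finish closing, then begin the pull-down.

```bash
python3 -m crank '[{"x":0,"y":0,"z":0,"ax":0,"ay":0,"az":0,"claw":1},{"x":0,"y":0,"z":0,"ax":0,"ay":0,"az":0,"claw":1},{"x":0,"y":0,"z":0,"ax":0,"ay":0,"az":0,"claw":1},{"x":0,"y":0,"z":0,"ax":0,"ay":0,"az":0,"claw":1},{"x":0,"y":0,"z":0,"ax":0,"ay":0,"az":0,"claw":1}]' 45 && python3 -m crank '[{"x":0,"y":0,"z":0.004,"ax":0,"ay":0,"az":0,"claw":1},{"x":0,"y":0,"z":0.008,"ax":0,"ay":0,"az":0,"claw":1},{"x":0,"y":0,"z":0.012,"ax":0,"ay":0,"az":0,"claw":1},{"x":0,"y":0,"z":0.016,"ax":0,"ay":0,"az":0,"claw":1},{"x":0,"y":0,"z":0.02,"ax":0,"ay":0,"az":0,"claw":1}]' 45
```

```text
time: 4.05
ee_pos: [0.5997, -0.1671, 0.3006]
eef_rot: [0.754, -0.656, 0.0, 0.0]
ft_force: [-0.0, -0.1, 0.1]
width: 0.0237
time: 4.47
ee_pos: [0.5998, -0.1671, 0.282]
eef_rot: [0.754, -0.656, 0.001, -0.0]
ft_force: [-4.1, -0.2, 10.1]
width: 0.0236
```

```bash
python3 -m crank '[{"x":0,"y":0,"z":0.008,"ax":0,"ay":0,"az":0,"claw":1},{"x":0,"y":0,"z":0.016,"ax":0,"ay":0,"az":0,"claw":1},{"x":0,"y":0,"z":0.024,"ax":0,"ay":0,"az":0,"claw":1},{"x":0,"y":0,"z":0.032,"ax":0,"ay":0,"az":0,"claw":1},{"x":0,"y":0,"z":0.04,"ax":0,"ay":0,"az":0,"claw":1}]' 45 && python3 -m crank '[{"x":-0.012,"y":0,"z":0.008,"ax":0,"ay":0,"az":0,"claw":1},{"x":-0.024,"y":0,"z":0.016,"ax":0,"ay":0,"az":0,"claw":1},{"x":-0.036,"y":0,"z":0.024,"ax":0,"ay":0,"az":0,"claw":1},{"x":-0.048,"y":0,"z":0.032,"ax":0,"ay":0,"az":0,"claw":1},{"x":-0.06,"y":0,"z":0.04,"ax":0,"ay":0,"az":0,"claw":1}]' 45 && python3 -m crank '[{"x":-0.014,"y":0,"z":0,"ax":0,"ay":0,"az":0,"claw":1},{"x":-0.028,"y":0,"z":0,"ax":0,"ay":0,"az":0,"claw":1},{"x":-0.042,"y":0,"z":0,"ax":0,"ay":0,"az":0,"claw":1},{"x":-0.056,"y":0,"z":0,"ax":0,"ay":0,"az":0,"claw":1},{"x":-0.07,"y":0,"z":0,"ax":0,"ay":0,"az":0,"claw":1}]' 45
python3 - <<'E'
from h import *
import pickle
A=camera("scene");B=camera("side");pickle.dump((A,B),open("c2.pkl","wb"))
p=r.read_state()["ee_pos"]; print(p)
g=np.array([.599,-.08,.15])
g=p+[0,0,-.06]
ims=[]
for c in(A,B):
    u,v=map(int,proj(c,g+np.array([-.015,.03,0])));print(u,v);ims.append(cv2.resize(c["color"][v-45:v+45,u-33:u+33],(396,540),interpolation=cv2.INTER_CUBIC))
cv2.imwrite("pics/ab2.png",np.hstack(ims))
E
```

```text
time: 4.88
ee_pos: [0.5998, -0.1672, 0.2418]
eef_rot: [0.754, -0.656, 0.001, -0.0]
ft_force: [-4.9, 0.3, 10.9]
width: 0.0239
time: 5.3
ee_pos: [0.5909, -0.1079, 0.2016]
eef_rot: [0.754, -0.657, 0.0, 0.001]
ft_force: [-7.0, -3.2, 12.1]
width: 0.024
time: 5.72
ee_pos: [0.5806, -0.0385, 0.2015]
eef_rot: [0.754, -0.657, -0.0, 0.001]
ft_force: [-11.2, -3.4, 12.1]
width: 0.0238
[ 0.5800983  -0.03534495  0.20154616]
327 223
329 213
```

View pics/ab2.png

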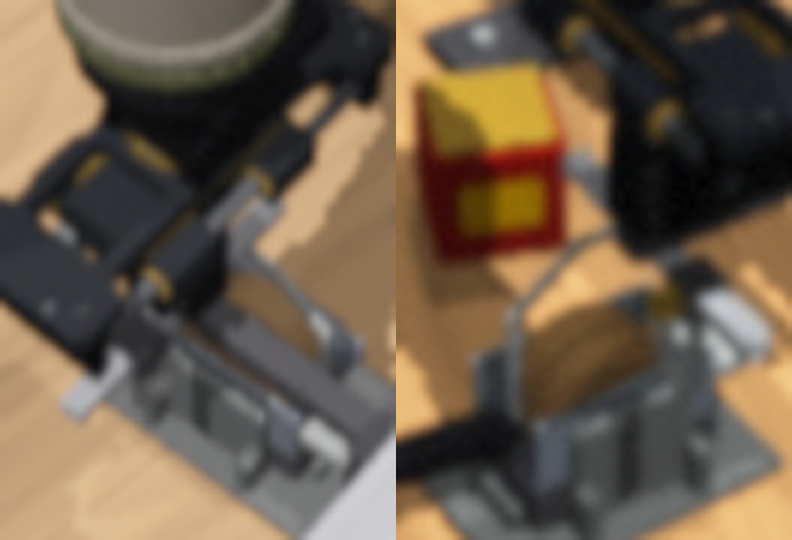

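Crops: the bar's far end already reaches over the bail (side crop (590,170)), the clamp with its yellow knob at (670,295), short of the bail on the -y side. Side load in x grew to -11 N (small yaw error), so I relieve 2 mm, and go 8 mm lower to be centred below the wire.

```bash
python3 -m crank '[{"x":0,"y":0.001,"z":0.002,"ax":0,"ay":0,"az":0,"claw":1},{"x":0,"y":0.002,"z":0.005,"ax":0,"ay":0,"az":0,"claw":1},{"x":0,"y":0.002,"z":0.008,"ax":0,"ay":0,"az":0,"claw":1},{"x":-0.005,"y":0.002,"z":0.008,"ax":0,"ay":0,"az":0,"claw":1},{"x":-0.010,"y":0.0022,"z":0.008,"ax":0,"ay":0,"az":0,"claw":1}]' 45 && python3 -m crank '[{"x":-0.004,"y":0,"z":0,"ax":0,"ay":0,"az":0,"claw":1},{"x":-0.008,"y":0,"z":0,"ax":0,"ay":0,"az":0,"claw":1},{"x":-0.012,"y":0,"z":0,"ax":0,"ay":0,"az":0,"claw":1},{"x":-0.016,"y":0.0002,"z":0,"ax":0,"ay":0,"az":0,"claw":1},{"x":-0.02,"y":0.0003,"z":0,"ax":0,"ay":0,"az":0,"claw":1}]' 45
python3 - <<'E'
from h import *
s=r.read_state();print(s["ee_pos"],s["ft_force"],(np.array(s["ee_pos"])-[.5997,-.1671,.3006])@[-.147,.989,0])
E
```

```text
time: 6.23
ee_pos: [0.5791, -0.029, 0.1942]
eef_rot: [0.754, -0.657, 0.001, -0.001]
ft_force: [-1.1, -1.0, 11.1]
width: 0.0239
time: 6.65
ee_pos: [0.5761, -0.0087, 0.1944]
eef_rot: [0.754, -0.656, 0.001, -0.001]
ft_force: [0.2, -0.2, 10.4]
width: 0.0237
[ 0.57609444 -0.00869306  0.19440416] [ 0.21417372 -0.2467329  10.4052482 ] 0.16013448130352534
```

```bash
python3 -m crank '[{"x":-0.002,"y":0,"z":0,"ax":0,"ay":0,"az":0,"claw":1},{"x":-0.004,"y":0,"z":0,"ax":0,"ay":0,"az":0,"claw":1},{"x":-0.006,"y":0,"z":0,"ax":0,"ay":0,"az":0,"claw":1},{"x":-0.008,"y":0,"z":0,"ax":0,"ay":0,"az":0,"claw":1},{"x":-0.01,"y":0.0001,"z":0,"ax":0,"ay":0,"az":0,"claw":1}]' && python3 -m crank '[{"x":-0.001,"y":0,"z":0,"ax":0,"ay":0,"az":0,"claw":1},{"x":-0.002,"y":0,"z":0,"ax":0,"ay":0,"az":0,"claw":1},{"x":-0.003,"y":0,"z":0,"ax":0,"ay":0,"az":0,"claw":1},{"x":-0.004,"y":0,"z":0,"ax":0,"ay":0,"az":0,"claw":1},{"x":-0.005,"y":0.0001,"z":0,"ax":0,"ay":0,"az":0,"claw":1}]' && python3 -m crank '[{"x":-0.001,"y":0,"z":0,"ax":0,"ay":0,"az":0,"claw":1},{"x":-0.002,"y":0,"z":0,"ax":0,"ay":0,"az":0,"claw":1},{"x":-0.003,"y":0,"z":0,"ax":0,"ay":0,"az":0,"claw":1},{"x":-0.004,"y":0,"z":0,"ax":0,"ay":0,"az":0,"claw":1},{"x":-0.005,"y":0.0001,"z":0,"ax":0,"ay":0,"az":0,"claw":1}]'
```

```text
time: 7.07
ee_pos: [0.5746, 0.0011, 0.1944]
eef_rot: [0.754, -0.656, 0.001, -0.001]
ft_force: [-1.1, -0.8, 11.8]
width: 0.0236
time: 7.48
ee_pos: [0.5739, 0.006, 0.1944]
eef_rot: [0.754, -0.656, 0.001, -0.001]
ft_force: [0.6, -0.7, 11.6]
width: 0.0236
time: 7.9
ee_pos: [0.5732, 0.011, 0.1945]
eef_rot: [0.754, -0.656, 0.001, -0.001]
ft_force: [-0.2, -1.1, 11.3]
width: 0.0237
```

```bash
python3 -m crank '[{"x":-0.001,"y":0,"z":0,"ax":0,"ay":0,"az":0,"claw":1},{"x":-0.002,"y":0,"z":0,"ax":0,"ay":0,"az":0,"claw":1},{"x":-0.003,"y":0,"z":0,"ax":0,"ay":0,"az":0,"claw":1},{"x":-0.004,"y":0,"z":0,"ax":0,"ay":0,"az":0,"claw":1},{"x":-0.005,"y":0.0001,"z":0,"ax":0,"ay":0,"az":0,"claw":1}]' && python3 -m crank '[{"x":-0.001,"y":0,"z":0,"ax":0,"ay":0,"az":0,"claw":1},{"x":-0.002,"y":0,"z":0,"ax":0,"ay":0,"az":0,"claw":1},{"x":-0.003,"y":0,"z":0,"ax":0,"ay":0,"az":0,"claw":1},{"x":-0.004,"y":0,"z":0,"ax":0,"ay":0,"az":0,"claw":1},{"x":-0.005,"y":0.0001,"z":0,"ax":0,"ay":0,"az":0,"claw":1}]'
python3 - <<'E'
from h import *
import pickle
A=camera("scene");B=camera("side");pickle.dump((A,B),open("c3.pkl","wb"))
p=r.read_state()["ee_pos"]; print(p)
ims=[]
for c in(A,B):
    u,v=map(int,proj(c,np.array([.575,.015,.13])));ims.append(cv2.resize(c["color"][v-35:v+35,u-33:u+33],(396,420),interpolation=cv2.INTER_CUBIC))
cv2.imwrite("pics/ab3.png",np.hstack(ims))
E
```

```text
time: 8.32
ee_pos: [0.5724, 0.016, 0.1945]
eef_rot: [0.754, -0.656, 0.001, -0.001]
ft_force: [-0.1, -0.3, 11.6]
width: 0.0237
time: 8.73
ee_pos: [0.5717, 0.0209, 0.1945]
eef_rot: [0.754, -0.656, 0.001, -0.001]
ft_force: [-0.1, 0.1, 11.8]
width: 0.0238
[0.57161514 0.02122239 0.1944938 ]
```

View pics/ab3.png

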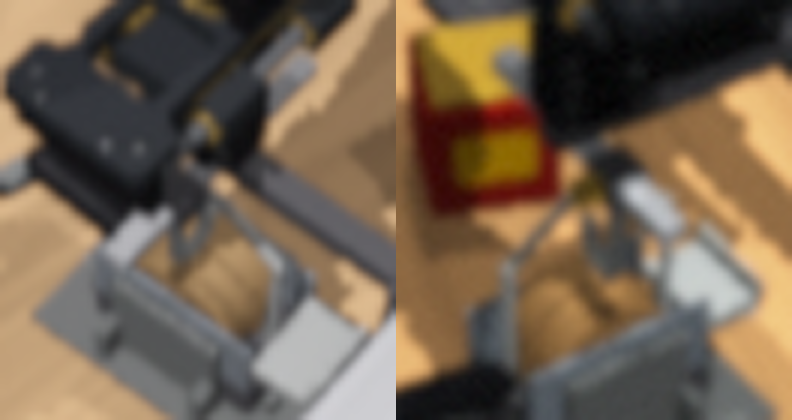

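Scene crop: the hook (190,235) is now at the bail's plane, below the crest (~(215,175)), and side crop shows the hook at (610,245) below the knob, no contact force. Keep feeling forward.

```bash
python3 -m crank '[{"x":-0.001,"y":0,"z":0,"ax":0,"ay":0,"az":0,"claw":1},{"x":-0.002,"y":0,"z":0,"ax":0,"ay":0,"az":0,"claw":1},{"x":-0.003,"y":0,"z":0,"ax":0,"ay":0,"az":0,"claw":1},{"x":-0.004,"y":0,"z":0,"ax":0,"ay":0,"az":0,"claw":1},{"x":-0.005,"y":0.0001,"z":0,"ax":0,"ay":0,"az":0,"claw":1}]' && python3 -m crank '[{"x":-0.001,"y":0,"z":0,"ax":0,"ay":0,"az":0,"claw":1},{"x":-0.002,"y":0,"z":0,"ax":0,"ay":0,"az":0,"claw":1},{"x":-0.003,"y":0,"z":0,"ax":0,"ay":0,"az":0,"claw":1},{"x":-0.003,"y":0,"z":0,"ax":0,"ay":0,"az":0,"claw":1},{"x":-0.003,"y":0,"z":0,"ax":0,"ay":0,"az":0,"claw":1}]'
```

```text
time: 9.25
ee_pos: [0.5709, 0.0259, 0.1945]
eef_rot: [0.754, -0.656, 0.001, -0.001]
ft_force: [1.1, -0.1, 12.0]
width: 0.0238
time: 9.67
ee_pos: [0.5704, 0.0291, 0.1945]
eef_rot: [0.755, -0.656, 0.001, -0.001]
ft_force: [0.5, -0.5, 12.3]
width: 0.0236
```

```bash
python3 -m crank '[{"x":-0.0007,"y":0,"z":0,"ax":0,"ay":0,"az":0,"claw":1},{"x":-0.0014,"y":0,"z":0,"ax":0,"ay":0,"az":0,"claw":1},{"x":-0.002,"y":0,"z":0,"ax":0,"ay":0,"az":0,"claw":1},{"x":-0.0025,"y":0,"z":0,"ax":0,"ay":0,"az":0,"claw":1},{"x":-0.003,"y":0,"z":0,"ax":0,"ay":0,"az":0,"claw":1}]'; python3 -m crank '[{"x":-0.0005,"y":0,"z":0,"ax":0,"ay":0,"az":0,"claw":1},{"x":-0.001,"y":0,"z":0,"ax":0,"ay":0,"az":0,"claw":1},{"x":-0.0015,"y":0,"z":0,"ax":0,"ay":0,"az":0,"claw":1},{"x":-0.002,"y":0,"z":0,"ax":0,"ay":0,"az":0,"claw":1},{"x":-0.002,"y":0,"z":0,"ax":0,"ay":0,"az":0,"claw":1}]'
```

```text
time: 10.08
ee_pos: [0.57, 0.0318, 0.1945]
eef_rot: [0.754, -0.656, 0.001, -0.001]
ft_force: [0.3, -0.3, 12.0]
width: 0.0236
time: 10.5
ee_pos: [0.5697, 0.0339, 0.1945]
eef_rot: [0.754, -0.656, 0.001, -0.001]
ft_force: [-0.5, -0.3, 11.7]
width: 0.0235
```

```bash
python3 -m crank '[{"x":-0.0005,"y":0,"z":0,"ax":0,"ay":0,"az":0,"claw":1},{"x":-0.001,"y":0,"z":0,"ax":0,"ay":0,"az":0,"claw":1},{"x":-0.0015,"y":0,"z":0,"ax":0,"ay":0,"az":0,"claw":1},{"x":-0.002,"y":0,"z":0,"ax":0,"ay":0,"az":0,"claw":1},{"x":-0.002,"y":0,"z":0,"ax":0,"ay":0,"az":0,"claw":1}]';python3 - <<'E'
from h import *
import pickle
s=r.read_state();print(s["ft_force"])
A=camera("scene");B=camera("side");pickle.dump((A,B),open("c4.pkl","wb"))
C=pickle.load(open("c3.pkl","rb"))
print(proj(A,[.575,.015,.13]),proj(B,[.575,.015,.13]))
f=lambda i:cv2.resize(i,(396,300),interpolation=cv2.INTER_CUBIC)
rows=[]
for c in(A,B):
    u,v=map(int,proj(c,np.array([.575,.02,.13])));rows.append(cv2.resize(c["color"][v-22:v+22,u-20:u+20],(396,436),interpolation=cv2.INTER_LANCZOS4));print(u,v)
cv2.imwrite("pics/ab4.png",np.hstack(rows))
E
```

```text
time: 10.92
ee_pos: [0.5694, 0.0359, 0.1945]
eef_rot: [0.754, -0.656, 0.001, -0.001]
ft_force: [-0.7, -0.5, 12.1]
width: 0.0237
[-0.65582446 -0.49643449 12.10644282]
(np.float64(335.49565779436733), np.float64(224.05700444714066)) (np.float64(330.288533159909), np.float64(211.17038008841106))
336 223
329 210
```

View pics/ab4.png

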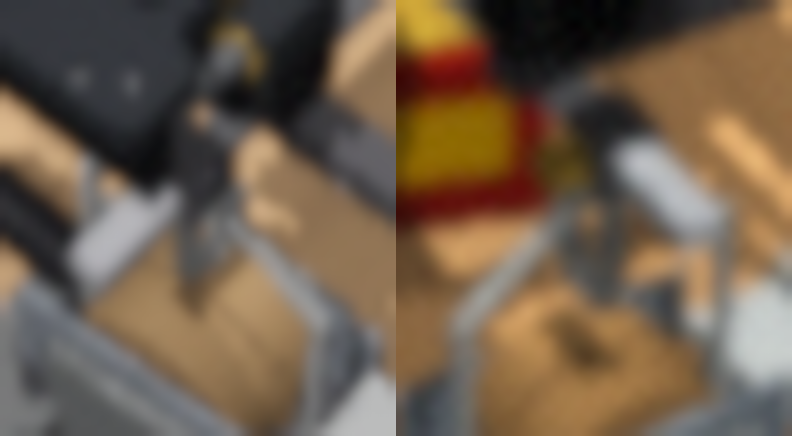

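Side crop: hook U at (565–615, 250), bail slope reaching the crest near (565,210), right above the hook; still no contact force. Continue in small steps.

```bash
python3 -m crank '[{"x":-0.0005,"y":0,"z":0,"ax":0,"ay":0,"az":0,"claw":1},{"x":-0.001,"y":0,"z":0,"ax":0,"ay":0,"az":0,"claw":1},{"x":-0.0015,"y":0,"z":0,"ax":0,"ay":0,"az":0,"claw":1},{"x":-0.002,"y":0,"z":0,"ax":0,"ay":0,"az":0,"claw":1},{"x":-0.002,"y":0,"z":0,"ax":0,"ay":0,"az":0,"claw":1}]';python3 - <<'E'
from h import *
import pickle
s=r.read_state();print(s["ft_force"],s["torque"])
A=camera("scene")
s=r.read_state();print(s["ft_force"],s["torque"])
for n,im in(("c3",None),("c4",None)):
    a,b=pickle.load(open(n+".pkl","rb"))
# hook model points: g0 = grip origin xy at present
p=s["ee_pos"];y=np.array([-.147,.989,0]);o=np.array([p[0],p[1],p[2]-.0824]) 
a,b=pickle.load(open("c4.pkl","rb"));o4=o-.002*y
for t in(-.014,-.020,-.008):
  print(t,[tuple(np.round(((np.array(proj(b,o4+y*(t+q)+[0,0,z]))-[309,188])*9.9+[396,0])).astype(int)) for q,z in((-.011,-.008),(.0115,-.008),(.0115,.018),(-.011,.04))],
   [tuple(np.round(((np.array(proj(a,o4+y*(t+q)+[0,0,z]))-[316,201])*9.9)).astype(int)) for q,z in((-.011,-.008),(.0115,-.008),(.0115,.018),(-.011,.04))])
E
```

```text
time: 11.43
ee_pos: [0.5691, 0.0377, 0.1945]
eef_rot: [0.754, -0.656, 0.001, -0.001]
ft_force: [-0.9, -2.0, 10.6]
width: 0.0237
[-0.92598645 -2.00088084 10.64562252] [-0.09000777  0.56999768  0.35537378]
[ 0.77674434 -1.83491172 11.59994376] [-0.16783822  0.57892319  0.30938046]
-0.014 [(np.int64(606), np.int64(313)), (np.int64(563), np.int64(265)), (np.int64(562), np.int64(193)), (np.int64(606), np.int64(177))] [(np.int64(176), np.int64(277)), (np.int64(225), np.int64(226)), (np.int64(228), np.int64(180)), (np.int64(180), np.int64(192))]
-0.02 [(np.int64(618), np.int64(326)), (np.int64(574), np.int64(278)), (np.int64(574), np.int64(205)), (np.int64(618), np.int64(190))] [(np.int64(163), np.int64(291)), (np.int64(212), np.int64(240)), (np.int64(215), np.int64(194)), (np.int64(166), np.int64(206))]
-0.008 [(np.int64(594), np.int64(300)), (np.int64(551), np.int64(252)), (np.int64(551), np.int64(180)), (np.int64(594), np.int64(164))] [(np.int64(190), np.int64(263)), (np.int64(238), np.int64(213)), (np.int64(241), np.int64(167)), (np.int64(193), np.int64(178))]
```

y force is now steadily -1.9 N: the wire meets the shank, at a place that fits the measured hook offset (-16 mm). Back off 1 mm and let it up slowly.

```bash
python3 -m crank '[{"x":0.0005,"y":0,"z":0,"ax":0,"ay":0,"az":0,"claw":1},{"x":0.001,"y":0,"z":0,"ax":0,"ay":0,"az":0,"claw":1},{"x":0.001,"y":0,"z":-0.001,"ax":0,"ay":0,"az":0,"claw":1},{"x":0.001,"y":0,"z":-0.0025,"ax":0,"ay":0,"az":0,"claw":1},{"x":0.001,"y":0,"z":-0.004,"ax":0,"ay":0,"az":0,"claw":1}]'; for i in 1 2; do python3 -m crank '[{"x":0,"y":0,"z":-0.0015,"ax":0,"ay":0,"az":0,"claw":1},{"x":0,"y":0,"z":-0.003,"ax":0,"ay":0,"az":0,"claw":1},{"x":0,"y":0,"z":-0.0045,"ax":0,"ay":0,"az":0,"claw":1},{"x":0,"y":0,"z":-0.006,"ax":0,"ay":0,"az":0,"claw":1},{"x":0,"y":0,"z":-0.0075,"ax":0,"ay":0,"az":0,"claw":1}]'; done
```

```text
time: 11.9
ee_pos: [0.5693, 0.037, 0.1985]
eef_rot: [0.755, -0.656, 0.001, -0.001]
ft_force: [0.0, -0.4, 11.2]
width: 0.0232
time: 12.32
ee_pos: [0.5693, 0.037, 0.206]
eef_rot: [0.755, -0.656, 0.001, -0.001]
ft_force: [0.2, 0.7, 11.0]
width: 0.0237
time: 12.73
ee_pos: [0.5692, 0.037, 0.2135]
eef_rot: [0.755, -0.656, 0.001, -0.001]
ft_force: [0.1, -0.3, 11.1]
width: 0.0237
```

```bash
for i in 1 2 3; do python3 -m crank '[{"x":0,"y":0,"z":-0.001,"ax":0,"ay":0,"az":0,"claw":1},{"x":0,"y":0,"z":-0.002,"ax":0,"ay":0,"az":0,"claw":1},{"x":0,"y":0,"z":-0.003,"ax":0,"ay":0,"az":0,"claw":1},{"x":0,"y":0,"z":-0.004,"ax":0,"ay":0,"az":0,"claw":1},{"x":0,"y":0,"z":-0.005,"ax":0,"ay":0,"az":0,"claw":1}]'; done
```

```text
time: 13.15
ee_pos: [0.5692, 0.037, 0.2185]
eef_rot: [0.755, -0.656, 0.001, -0.001]
ft_force: [0.9, 0.4, 10.9]
width: 0.0238
time: 13.57
ee_pos: [0.5692, 0.037, 0.2233]
eef_rot: [0.755, -0.656, 0.001, -0.001]
ft_force: [1.1, -0.4, 8.9]
width: 0.0235
time: 13.98
ee_pos: [0.5692, 0.037, 0.228]
eef_rot: [0.755, -0.656, 0.001, -0.001]
ft_force: [2.7, 0.9, 6.2]
width: 0.0242
```

Fz starts falling at z 0.222, exactly where the throat floor should reach the wire (a tip contact would have come at ~0.204): the dispenser's weight is going on the hook. Go on.

```bash
for i in 1 2 3 4; do python3 -m crank '[{"x":0,"y":0,"z":-0.001,"ax":0,"ay":0,"az":0,"claw":1},{"x":0,"y":0,"z":-0.002,"ax":0,"ay":0,"az":0,"claw":1},{"x":0,"y":0,"z":-0.003,"ax":0,"ay":0,"az":0,"claw":1},{"x":0,"y":0,"z":-0.004,"ax":0,"ay":0,"az":0,"claw":1},{"x":0,"y":0,"z":-0.005,"ax":0,"ay":0,"az":0,"claw":1}]'; done
```

```text
time: 14.4
ee_pos: [0.5692, 0.037, 0.233]
eef_rot: [0.755, -0.656, 0.001, -0.001]
ft_force: [2.2, 1.1, 7.0]
width: 0.0239
time: 14.82
ee_pos: [0.5692, 0.037, 0.238]
eef_rot: [0.755, -0.656, 0.001, -0.001]
ft_force: [2.9, 1.0, 6.7]
width: 0.0237
time: 15.23
ee_pos: [0.5692, 0.037, 0.243]
eef_rot: [0.755, -0.656, 0.001, -0.001]
ft_force: [2.2, 1.0, 6.6]
width: 0.0238
time: 15.65
ee_pos: [0.5692, 0.037, 0.248]
eef_rot: [0.755, -0.656, 0.001, -0.001]
ft_force: [3.6, 0.5, 6.7]
width: 0.0238
```

```bash
for i in 1 2 3 4 5 6 7 8 9; do python3 -m crank '[{"x":0,"y":0,"z":-0.001,"ax":0,"ay":0,"az":0,"claw":1},{"x":0,"y":0,"z":-0.002,"ax":0,"ay":0,"az":0,"claw":1},{"x":0,"y":0,"z":-0.003,"ax":0,"ay":0,"az":0,"claw":1},{"x":0,"y":0,"z":-0.004,"ax":0,"ay":0,"az":0,"claw":1},{"x":0,"y":0,"z":-0.005,"ax":0,"ay":0,"az":0,"claw":1}]' | egrep 'pos|force'; done
```

```text
ee_pos: [0.5692, 0.037, 0.2529]
ft_force: [3.2, 2.2, 6.7]
ee_pos: [0.5692, 0.037, 0.2579]
ft_force: [3.1, 0.5, 5.5]
ee_pos: [0.5692, 0.037, 0.2629]
ft_force: [4.1, 0.5, 6.2]
ee_pos: [0.5692, 0.037, 0.2679]
ft_force: [3.9, 0.3, 6.6]
ee_pos: [0.5692, 0.037, 0.2729]
ft_force: [3.2, 0.8, 6.1]
ee_pos: [0.5692, 0.037, 0.2779]
ft_force: [4.0, 0.8, 5.5]
ee_pos: [0.5692, 0.037, 0.2828]
ft_force: [4.2, 0.8, 6.1]
ee_pos: [0.5692, 0.037, 0.2879]
ft_force: [2.7, 0.6, 5.7]
ee_pos: [0.5692, 0.037, 0.2928]
ft_force: [3.5, 1.0, 5.6]
```

Last 8 mm, slower, and then a hold at the stop.

```bash
python3 -m crank '[{"x":0,"y":0,"z":-0.001,"ax":0,"ay":0,"az":0,"claw":1},{"x":0,"y":0,"z":-0.002,"ax":0,"ay":0,"az":0,"claw":1},{"x":0,"y":0,"z":-0.003,"ax":0,"ay":0,"az":0,"claw":1},{"x":0,"y":0,"z":-0.004,"ax":0,"ay":0,"az":0,"claw":1},{"x":0,"y":0,"z":-0.005,"ax":0,"ay":0,"az":0,"claw":1}]' | egrep 'pos|force'; python3 -m crank '[{"x":0,"y":0,"z":-0.0005,"ax":0,"ay":0,"az":0,"claw":1},{"x":0,"y":0,"z":-0.001,"ax":0,"ay":0,"az":0,"claw":1},{"x":0,"y":0,"z":-0.0015,"ax":0,"ay":0,"az":0,"claw":1},{"x":0,"y":0,"z":-0.002,"ax":0,"ay":0,"az":0,"claw":1},{"x":0,"y":0,"z":-0.0025,"ax":0,"ay":0,"az":0,"claw":1}]'|egrep 'pos|force'
```

```text
ee_pos: [0.5692, 0.037, 0.2978]
ft_force: [3.9, 0.8, 4.8]
ee_pos: [0.5692, 0.037, 0.3002]
ft_force: [4.5, 0.6, 6.9]
```

```bash
python3 -m crank '[{"x":0,"y":0,"z":-0.0003,"ax":0,"ay":0,"az":0,"claw":1},{"x":0,"y":0,"z":-0.0006,"ax":0,"ay":0,"az":0,"claw":1},{"x":0,"y":0,"z":-0.0009,"ax":0,"ay":0,"az":0,"claw":1},{"x":0,"y":0,"z":-0.0012,"ax":0,"ay":0,"az":0,"claw":1},{"x":0,"y":0,"z":-0.0012,"ax":0,"ay":0,"az":0,"claw":1}]'|egrep 'pos|force'; sleep 0; python3 -m crank '[{"x":0,"y":0,"z":-0.0003,"ax":0,"ay":0,"az":0,"claw":1},{"x":0,"y":0,"z":-0.0005,"ax":0,"ay":0,"az":0,"claw":1},{"x":0,"y":0,"z":-0.0007,"ax":0,"ay":0,"az":0,"claw":1},{"x":0,"y":0,"z":-0.0007,"ax":0,"ay":0,"az":0,"claw":1},{"x":0,"y":0,"z":-0.0007,"ax":0,"ay":0,"az":0,"claw":1}]'|egrep 'pos|force'
```

```text
ee_pos: [0.5691, 0.037, 0.3005]
ft_force: [7.3, 2.2, 0.6]
ee_pos: [0.5691, 0.037, 0.3006]
ft_force: [9.0, 1.2, -4.1]
```

At the top stop (z 0.3006 again). Relieve the residual loads, wait for swing to die, then look.

```bash
python3 -m crank '[{"x":0,"y":-0.0004,"z":0.0002,"ax":0,"ay":0,"az":0,"claw":1},{"x":0,"y":-0.0008,"z":0.0005,"ax":0,"ay":0,"az":0,"claw":1},{"x":0,"y":-0.001,"z":0.0005,"ax":0,"ay":0,"az":0,"claw":1},{"x":0,"y":-0.001,"z":0.0005,"ax":0,"ay":0,"az":0,"claw":1},{"x":0,"y":-0.001,"z":0.0005,"ax":0,"ay":0,"az":0,"claw":1}]'; for i in 1 2 3 4 5 6; do python3 -m crank '[{"x":0,"y":0,"z":0,"ax":0,"ay":0,"az":0,"claw":1},{"x":0,"y":0,"z":0,"ax":0,"ay":0,"az":0,"claw":1},{"x":0,"y":0,"z":0,"ax":0,"ay":0,"az":0,"claw":1},{"x":0,"y":0,"z":0,"ax":0,"ay":0,"az":0,"claw":1},{"x":0,"y":0,"z":0,"ax":0,"ay":0,"az":0,"claw":1}]'|egrep 'pos|force|time'; done
python3 - <<'E'
from h import *
import pickle
A=camera("scene");B=camera("side");A2=camera("scene")
ims=[]
for c in(A,B):
    u,v=map(int,proj(c,np.array([.575,.02,.17])));ims.append(cv2.resize(c["color"][v-50:v+50,u-40:u+40],(396,495),interpolation=cv2.INTER_CUBIC))
cv2.imwrite("pics/ab5.png",np.hstack(ims))
print(cv2.absdiff(A["color"],A2["color"]).max())
E
```

```text
time: 21.48
ee_pos: [0.5692, 0.0369, 0.3005]
eef_rot: [0.755, -0.656, 0.0, -0.0]
ft_force: [1.8, 1.5, 1.3]
width: 0.0233
time: 21.9
ee_pos: [0.5692, 0.0367, 0.3005]
ft_force: [1.5, 0.8, 1.9]
time: 22.32
ee_pos: [0.5692, 0.0367, 0.3005]
ft_force: [1.7, 1.0, 2.4]
time: 22.73
ee_pos: [0.5692, 0.0367, 0.3005]
ft_force: [1.1, 1.4, 2.3]
time: 23.15
ee_pos: [0.5692, 0.0367, 0.3005]
ft_force: [1.1, 0.3, 3.0]
time: 23.57
ee_pos: [0.5692, 0.0367, 0.3005]
ft_force: [0.6, 0.9, 4.1]
time: 23.98
ee_pos: [0.5692, 0.0367, 0.3005]
ft_force: [1.7, 1.9, 3.3]
19
```

View pics/ab5.png

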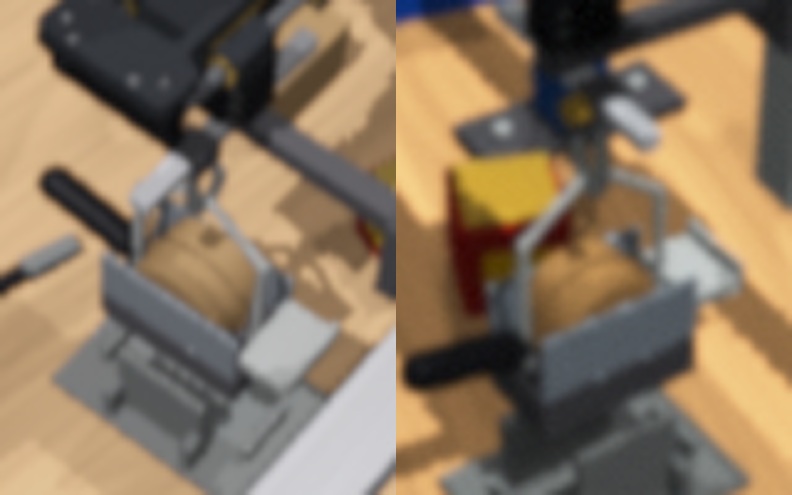

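Pictures: dispenser hangs clear above the grey cradle, crest in the hook (scene (200,190), side (595,180)), other things in place. Release gradually and lift away.

```bash
python3 -m crank '[{"x":0,"y":0,"z":-0.0001,"ax":0,"ay":0,"az":0,"claw":1},{"x":0,"y":0,"z":-0.0002,"ax":0,"ay":0,"az":0,"claw":1},{"x":0,"y":0,"z":-0.0003,"ax":0,"ay":0,"az":0,"claw":1},{"x":0,"y":0,"z":-0.0003,"ax":0,"ay":0,"az":0,"claw":1},{"x":0,"y":0,"z":-0.0003,"ax":0,"ay":0,"az":0,"claw":1}]' 20|grep force; python3 -m crank '[{"x":0,"y":0,"z":0,"ax":0,"ay":0,"az":0,"claw":0.3},{"x":0,"y":0,"z":0,"ax":0,"ay":0,"az":0,"claw":0.2},{"x":0,"y":0,"z":0,"ax":0,"ay":0,"az":0,"claw":0.1},{"x":0,"y":0,"z":0,"ax":0,"ay":0,"az":0,"claw":0},{"x":0,"y":0,"z":0,"ax":0,"ay":0,"az":0,"claw":-0.1}]'; python3 -m crank '[{"x":0,"y":0,"z":0,"ax":0,"ay":0,"az":0,"claw":-0.3},{"x":0,"y":0,"z":0,"ax":0,"ay":0,"az":0,"claw":-0.4},{"x":0,"y":0,"z":0,"ax":0,"ay":0,"az":0,"claw":-0.5},{"x":0,"y":0,"z":0,"ax":0,"ay":0,"az":0,"claw":-0.5},{"x":0,"y":0,"z":0,"ax":0,"ay":0,"az":0,"claw":-0.5}]'
```

```text
ft_force: [2.9, 0.6, 0.5]
time: 24.97
ee_pos: [0.569, 0.0365, 0.3006]
eef_rot: [0.754, -0.656, -0.0, 0.0]
ft_force: [-1.0, -0.3, 0.8]
width: 0.0436
time: 25.38
ee_pos: [0.5692, 0.0367, 0.3007]
eef_rot: [0.754, -0.656, 0.0, 0.0]
ft_force: [-0.3, -0.1, 0.7]
width: 0.0643
```

```bash
python3 -m crank '[{"x":0,"y":0,"z":-0.01,"ax":0,"ay":0,"az":0,"claw":-0.5},{"x":0,"y":0,"z":-0.025,"ax":0,"ay":0,"az":0,"claw":-0.5},{"x":0,"y":0,"z":-0.045,"ax":0,"ay":0,"az":0,"claw":-0.5},{"x":0,"y":0,"z":-0.07,"ax":0,"ay":0,"az":0,"claw":-0.5},{"x":0,"y":0,"z":-0.1,"ax":0,"ay":0,"az":0,"claw":-0.5}]'; for i in 1 2 3 4 5; do python3 -m crank '[{"x":0,"y":0,"z":0,"ax":0,"ay":0,"az":0,"claw":-0.5},{"x":0,"y":0,"z":0,"ax":0,"ay":0,"az":0,"claw":-0.5},{"x":0,"y":0,"z":0,"ax":0,"ay":0,"az":0,"claw":-0.5},{"x":0,"y":0,"z":0,"ax":0,"ay":0,"az":0,"claw":-0.5},{"x":0,"y":0,"z":0,"ax":0,"ay":0,"az":0,"claw":-0.5}]'|egrep 'time|force'; done
python3 - <<'E'
from h import *
A=camera("side");
for i in range(5): A2=camera("side")
u,v=map(int,proj(A,np.array([.575,.02,.17])));s=np.s_[v-50:v+60,u-50:u+50]
d=cv2.absdiff(cv2.GaussianBlur(A["color"],(5,5),0),cv2.GaussianBlur(A2["color"],(5,5),0))[s];print(d.max(),d.mean())
# compare with held picture: crop ab5 right half
old=cv2.imread("pics/ab5.png")[:,396:];new=cv2.resize(A2["color"][v-50:v+50,u-40:u+40],(396,495),interpolation=cv2.INTER_CUBIC)
g=lambda i:cv2.GaussianBlur(i,(0,0),5)[150:].mean(2).astype(np.float32)
print(cv2.phaseCorrelate(g(old),g(new)),np.abs(g(old)-g(new)).mean())
E
```

```text
time: 25.8
ee_pos: [0.5687, 0.0365, 0.4017]
eef_rot: [0.754, -0.656, -0.0, 0.0]
ft_force: [1.8, -0.0, 0.7]
width: 0.0653
time: 26.22
ft_force: [0.8, 0.2, 0.1]
time: 26.63
ft_force: [0.7, -0.2, 0.0]
time: 27.05
ft_force: [0.4, 0.2, 0.1]
time: 27.47
ft_force: [-1.0, 0.2, -0.6]
time: 27.88
ft_force: [-0.3, -0.8, 0.2]
2 0.2833333333333333
((0.004847688443049947, 0.006177959430459623), 0.9643846066792806) 1.8863759
```

Nothing has moved since the release (image shift below 0.01 px, no motion between frames), and the hand is clear. Hand in.

```bash
python3 -c "
from bench import close_job
print(close_job())"
```

```text
the job is handed in; nothing more can be done
None
```

The dispenser hangs at rest on the sprung hook at its top stop. The hand is clear of everything, and the job was handed in at about 28 s of the 61 s allowed.

- **Pull-down and feeling in:** I took the hook by its grip and pulled it down 106 mm. I then rolled it in under the bail until the wire met the shank, at about 2 N.
- **Lift:** I backed off 1 mm and let the hook up at 12–18 mm/s, slower over the last few mm. The dispenser's weight came on at the height where the hook's throat floor should meet the wire; a tip caught under the bail would have shown about 20 mm lower. The grip came back to its starting height of z 0.3006.
- **Last checks:** The picture before release showed the bail in the hook, the dispenser clear of the cradle, and nothing nearby visibly moved. After release, comparing camera images showed no movement of the dispenser, and the wrist force was near zero.
- **What disagreed:** My estimate of the rolling direction was slightly off. This put up to 11 N of side load on the grip before the hook reached the bail, and I took it off. At the top stop I pressed up by about 4 N and sideways by about 9 N for a moment, then relieved that too.

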